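# Load the primer tin onto the roller lane

## Task

In the painter's workshop, take the largest oblong tin (box-shaped, with a black screw cap) and set it gently, upright and lengthways, on the rollers at the high end of the sloped lane. Let go of it there, so that it rolls down by itself and comes to rest against the stop at the low end. Leave the smaller oblong tin and the round tin standing where they are.

Things in the scene. Friction and masses are not known exactly. Their poses are not given: they have to be found in the camera images.
- tin: The tin to load: largest oblong metal tin, upright, 100 mm long (its x), 56 mm wide (its y), 110 mm high, rigid, 0.35 to 0.65 kg, black screw cap (28 mm across, 14 mm high) on top, 26 mm off centre towards +x. Origin: centre of its underside, z up. Grip it across the 56 mm width.
- rack: Fixed roller lane, 340 mm long: 13 free rollers between rails, 84 mm clear width, rails 15 mm above the rollers. Origin: on the table under its middle; x points level along the lane, uphill; z up. Slope 6 degrees; roller tops 60 mm above the table at the middle, 44 at x=-150, 76 at x=+150 mm. Stop plate 30 mm high at the low end, face at x=-166 mm: the tin stops with its origin near x=-112 mm.
- rack_load (a point): Point on the roller tops near the lane's high end, on its midline (x=+90 mm of the rack, 69 mm above the table): a good place for the middle of the tin's underside. A tin held level there touches at its uphill end about 6 mm higher. Let go on the rollers, it rolls down gently by itself and reaches the stop within 3 s.
- small_tin: Not to be moved: a smaller oblong tin of the same make, 70 x 40 x 75 mm high plus a black cap, standing upright. Origin: centre of its underside.
- round_tin: Not to be moved: a round metal tin, 80 mm across, 94 mm high, standing upright. Origin: centre of its underside.
Mind the look-alikes: they are no part of the job. Leave any red look-alike of the tin alone.

How it is judged:
By the outcome, as a careful person would: the job done as asked, in the order asked, and still so for the second after the job is handed in, with the robot touching nothing.
It also fails if it takes over 35 s, if anything falls off the work surface, if the arm or the gripper's body presses on something with over 40 N, if the wrist force passes 120 N, or if a joint passes its speed limit or range.

## Robot

A 6-joint arm with a two-finger parallel gripper is mounted at the origin on the work surface. World frame = base frame: x ahead of the robot, y to its left, z up, the work surface at z = 0. Lengths are in m, angles in rad, forces in N, time in s.
With the tool pointing down it reaches from about 0.25 to 0.775 m from the base axis. Payload 4 kg.
Tool frame: the origin (TCP) lies at the very end of the fingers, on their centre line; the grasp point (between the pads) lies 19 mm behind it (hold_point_z is the distance from the TCP to the grasp point, in m); z points along the fingers, y is the line along which they close (so a half turn about z gives the same grasp; the last joint's range is limited). The gripper opens to 85 mm and grips with 20 to 120 N. Pads are 22 mm wide; open, the fingers measure 114 mm over their backs; the gripper's body (76 mm by 85 mm) begins 54 mm behind the grasp point. The pads swing forward as they close: fully open they stand 13 mm farther back than shut.
Start: joints at [1.073, 0.087, 1.371, -0, 1.684, -0.103], TCP at [0.212, 0.508, 0.193] pointing down, gripper open.
Joint ranges: [-3.1, 3.1], [-0.76, 2.03], [0.27, 2.55], [-1.08, 4.22], [0.17, 2.65], [-2.57, 2.57]. Speed limits (rad/s): [2.79, 2.79, 3.14, 3.14, 3.14, 3.14].

## Interface

Orientations are given as a 3x3 rotation matrix whose columns are the frame's x, y, z axes.
In Python, from station import read_state, snapshot, camera_model, sign_off, hold_point_z gives the robot as it stands.
- The arm moves only by the tool arm_command, never from a script. Its argument "targets" is a list that holds one entry, the list of rows, each a list of 7 numbers: the finger opening in mm, from 0 to 85.4, then the shift along the world's x, y, z in units of 25 mm (1.0 is 25 mm), then the turn, a rotation vector about the world's x, y, z in units of 5 degrees (1.0 is 5 degrees). A call has 1 to 8 rows; each row shifts and turns the commanded pose from where the row before left it; what a row does not reach is not made up. A row lasts 1/12 s, in which the tool goes at most 41.7 mm and 7.16 degrees, less where a joint would pass 70% of its speed; a pose out of reach is approached as far as the arm can. A call is refused whole if a number of a shift passes 1 or a number of a turn 1, either way. A call with a gripper value outside its range is refused whole. The fingers move at their own pace and stop on an object; the grip force is fixed at half the most. Time passes only in rows, so rows that do not move let the fingers close. It gives the time, the measured TCP pose, the force, the opening and the grip force at its end, in the units of the state.
- read_state(): the state, without advancing time (a new reading comes with each control period).
- snapshot(name): name is "scene" or "top"; returns the picture (420x560x3 uint8, red, green, blue); there is no depth.
- camera_model(name): a dict with "camera_matrix" (3x3 intrinsics, pixels), "world_from_camera" (4x4, takes a point from camera to world coordinates). Camera axes: x right, y down, z forward; pixel columns grow to the right and rows downward; lengths in m; the calibration is good to about 2 mm. A picture is of the moment at which its call begins. camera_model takes no time and is no camera call.
- sign_off(): hands the job in; it is judged then, once.
The state is a dict: "time_s": time; "joints": joint angles; "qvel": joint speeds; "joint_torque": joint torques, N m; "tool_pos": TCP position; "tool_rot": TCP orientation; "wrist_force": force on the tool from outside, world axes, zero at the start; "torque": the same for the moment, N m; "finger_gap": opening from 0.0 (shut) to 1.0 (fully open); "grip_force": force on a finger pad.
Only numpy, scipy, OpenCV 4.12 (cv2) and the standard library are available. Lean on these libraries where they do the work, as an engineer would, in place of code of your own. Each camera call takes 0.05 s, during which the arm holds its last target. There are 200 camera calls.

## Working session

There is one attempt and no reset: what is moved stays moved. The work goes in short steps, Python scripts to look and compute and a tool call to move; the robot and the scene stay as the last step left them, time stands still between calls to the robot, and variables do not carry over. Pictures are saved under pics/ and viewed, at most 10 in all, crops included, and the job is handed in when it is done.

Besides the shell and the picture viewer there is one more tool, called after ">>>" as name(argument=value, ...) on one line, values as JSON. arm_command: Moves the arm, as the interface text tells. Its arguments: {"type":"object","properties":{"targets":{"type":"array"}},"required":["targets"]}

```bash
mkdir -p pics
cat > h.py <<'E'
import numpy as np, cv2
from station import *
def ray(n,u,v,z):
    c=camera_model(n);K=np.array(c["camera_matrix"]);T=np.array(c["world_from_camera"])
    d=T[:3,:3]@np.linalg.solve(K,[u,v,1.]);o=T[:3,3]
    return o+d*(z-o[2])/d[2]
def proj(n,p):
    c=camera_model(n);K=np.array(c["camera_matrix"]);T=np.linalg.inv(np.array(c["world_from_camera"]))
    q=K@(T[:3,:3]@np.array(p)+T[:3,3]);return q[:2]/q[2]
def save(n,f):
    im=snapshot(n);cv2.imwrite("pics/"+f,cv2.cvtColor(im,cv2.COLOR_RGB2BGR));return im
E
python3 - <<'E'
from h import *
for n in("scene","top"):
    save(n,n+"0.png");print(n,np.round(camera_model(n)["world_from_camera"],3).tolist(),np.round(camera_model(n)["camera_matrix"],1).tolist())
print(hold_point_z() if callable(hold_point_z) else hold_point_z)
s=read_state();print(s["time_s"],s["tool_pos"],np.round(s["tool_rot"],3))
E
```

```text
scene [[0.71, 0.589, -0.386, 0.874], [0.704, -0.596, 0.386, -0.487], [-0.003, -0.545, -0.838, 1.013], [0.0, 0.0, 0.0, 1.0]] [[405.8, 0.0, 281.8], [0.0, 405.8, 205.3], [0.0, 0.0, 1.0]]
top [[0.013, -0.999, 0.034, 0.377], [-1.0, -0.012, 0.022, -0.08], [-0.022, -0.034, -0.999, 1.485], [0.0, 0.0, 0.0, 1.0]] [[513.2, 0.0, 287.6], [0.0, 513.2, 215.6], [0.0, 0.0, 1.0]]
0.0187
0.1 [0.21130842 0.50723302 0.19212195] [[-0.923  0.385 -0.001]
 [ 0.385  0.923 -0.002]
 [ 0.    -0.002 -1.   ]]
```

View pics/scene0.png

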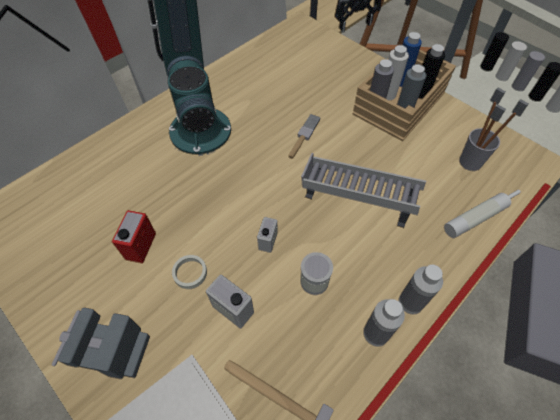

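View pics/top0.png

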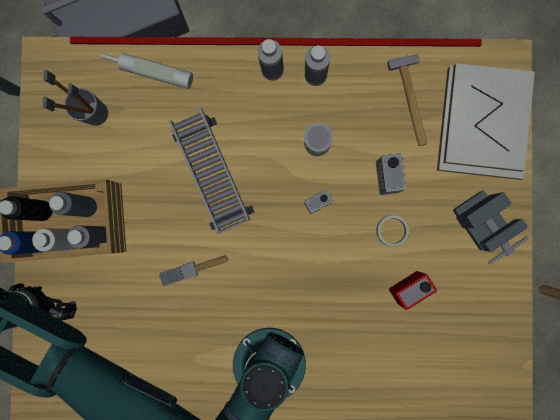

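Scene: grey oblong tin at (230,301), red look-alike at (134,236), small tin at (267,234), round tin at (316,272), rack (310–420,160–220). Top: candidates are the grey large tin (391,173), the red tin (413,290, excluded), the small tin (319,202), the round tin (318,139) and bottles (270,58) and (316,64). I choose (391,173). The lane runs from (190,118) to (232,222). Next I check the choice and the lane in a close crop.

Run:
```python
from h import *
t=cv2.imread("pics/top0.png");s=cv2.imread("pics/scene0.png")
R=lambda a:cv2.resize(a,(400,300),interpolation=cv2.INTER_CUBIC)
a=R(t[95:245,130:330]);b=R(s[140:245,290:430]);c=R(t[140:215,350:450]);d=R(s[260:350,190:310])
cv2.imwrite("pics/crop.png",np.vstack([np.hstack([a,b]),np.hstack([c,d])]))
hsv=cv2.cvtColor(t,cv2.COLOR_BGR2HSV)
m=((hsv[...,1]<60)).astype(np.uint8)*255
for nm,(u0,v0,u1,v1) in dict(tin=(360,140,425,210),small=(295,180,340,220),round=(295,115,340,165),rack=(155,95,265,240)).items():
    k=np.zeros_like(m);k[v0:v1,u0:u1]=m[v0:v1,u0:u1]
    cs,_=cv2.findContours(k,0,1);c=max(cs,key=cv2.contourArea)
    r=cv2.minAreaRect(c);print(nm,cv2.contourArea(c),np.round(cv2.boxPoints(r),1).tolist())
```

```text
tin 944.5 [[374.79998779296875, 156.1999969482422], [401.20001220703125, 152.8000030517578], [406.0, 191.1999969482422], [379.6000061035156, 194.60000610351562]]
small 342.0 [[303.20001220703125, 201.0], [325.79998779296875, 188.8000030517578], [332.79998779296875, 201.8000030517578], [310.20001220703125, 214.0]]
round 721.5 [[304.0, 123.0], [332.0, 123.0], [332.0, 155.0], [304.0, 155.0]]
rack 4241.0 [[165.8000030517578, 121.0999984741211], [207.89999389648438, 103.19999694824219], [256.20001220703125, 217.3000030517578], [214.1999969482422, 235.1999969482422]]
```

View pics/crop.png

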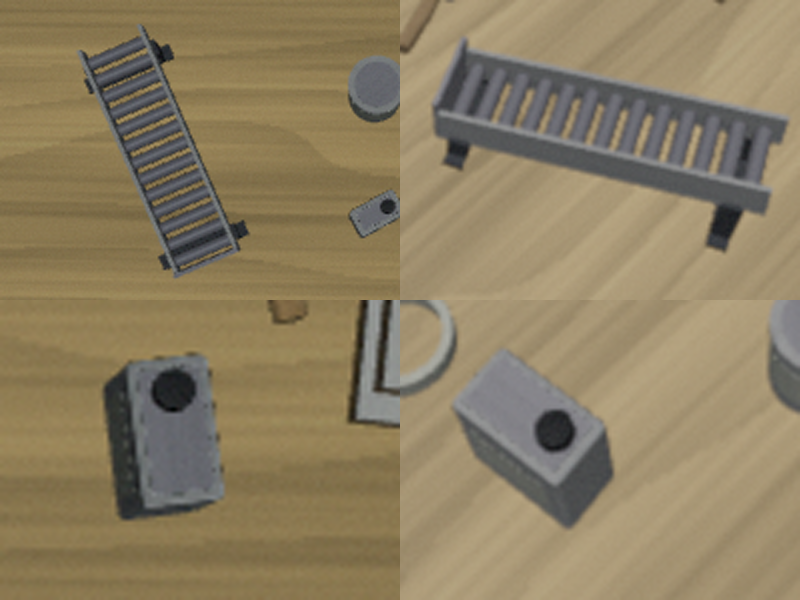

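The crop confirms it. The large grey tin with a black cap has its cap at top pixel (393.5,162.5), on the far side. The stop plate is at the lane's near end, top pixels (217–249,219–231). The long legs, and so the high end, are at the far end, (171,121)–(201,109).

Run:
```python
from h import *
P=lambda n,l,z:np.array([ray(n,u,v,z) for u,v in l])[:,:2]
def rep(a,b,c,d,n): # a,b far end ; c,d near
    cen=(a+b+c+d)/4;ax=(a+b-c-d)/2;print(n,"cen",cen.round(4),"len",np.linalg.norm(ax).round(4),"wid",np.linalg.norm((a-b+d-c)/2).round(4),"yaw",np.degrees(np.arctan2(ax[1],ax[0])).round(2))
T=P("top",[(381.8,155.5),(402,153.8),(405.8,189.3),(386,192.5)],.11);rep(*T,"tin top")
S=P("scene",[(252.1,299.6),(237.4,314.6),(206.5,291.5),(221.5,275)],.11);rep(*S,"tin scene")
print("cap",ray("top",393.5,162.5,.124),ray("scene",190+(554-400)/3.333,260+130/3.333,.124))
hi=P("top",[(171,121.5),(201.5,109)],.093);lo=P("top",[(249,219),(217.5,231.5)],.057);rep(*hi,*lo,"rack top")
q=lambda x,y:(290+(x-400)/2.857,140+y/2.857)
hi=P("scene",[q(784,120),q(768,192)],.093);lo=P("scene",[q(435,112),q(465,42)],.057);rep(*hi,*lo,"rack scene")
print(P("top",[(319,202)],.075),P("top",[(318,137)],.094))
```

```text
tin top cen [ 0.5418 -0.3326] len 0.0979 wid 0.0537 yaw 6.58
tin scene cen [ 0.5462 -0.3336] len 0.0951 wid 0.0496 yaw 7.29
cap [ 0.56739431 -0.32882192  0.124     ] [ 0.56997492 -0.33124468  0.124     ]
rack top cen [0.5465 0.1678] len 0.3266 wid 0.0926 yaw 23.4
rack scene cen [0.5452 0.1685] len 0.3321 wid 0.0945 yaw 22.49
[[ 0.46322878 -0.13453324]] [[ 0.63930876 -0.12916736]]
```

>>> arm_command(targets=[[[85, 0, -1, 0.5, 0, 0, 0.2], [85, 0, -1, 0.5, 0, 0, 0.2], [85, 0.2, -1, 0.5, 0, 0, 0.2], [85, 0.4, -1, 0.5, 0, 0, 0.2], [85, 0.5, -1, 0, 0, 0, 0.2], [85, 0.5, -1, 0, 0, 0, 0.2], [85, 0.5, -1, 0, 0, 0, 0.2], [85, 0.5, -1, 0, 0, 0, 0.2]]])

```text
time_s: 0.77
tool_pos: [0.2766, 0.3064, 0.2429]
tool_rot: [[-0.968, 0.251, -0.0], [0.251, 0.968, -0.0], [0.0, -0.0, -1.0]]
wrist_force: [0.3, -0.3, -0.8]
finger_gap: 0.994
grip_force: 0.0
```

>>> arm_command(targets=[[[85, 0.5, -1, 0, 0, 0, 0.2], [85, 0.5, -1, 0, 0, 0, 0.2], [85, 0.5, -1, 0, 0, 0, 0.2], [85, 0.5, -1, 0, 0, 0, 0.2], [85, 0.5, -1, 0, 0, 0, 0.2], [85, 0.5, -1, 0, 0, 0, 0.2], [85, 0.5, -1, 0, 0, 0, 0.2], [85, 0.5, -1, 0, 0, 0, 0.2]]])

```text
time_s: 1.43
tool_pos: [0.3766, 0.1063, 0.2428]
tool_rot: [[-0.993, 0.115, -0.001], [0.115, 0.993, 0.0], [0.001, 0.0, -1.0]]
wrist_force: [0.3, -0.1, -0.4]
finger_gap: 0.992
grip_force: 0.0
```

>>> arm_command(targets=[[[85, 0.5, -1, 0, 0, 0, 0.2], [85, 0.5, -1, 0, 0, 0, 0.2], [85, 0.5, -1, 0, 0, 0, 0.2], [85, 0.5, -1, 0, 0, 0, 0.2], [85, 0.5, -1, 0, 0, 0, 0.2], [85, 0.5, -1, 0, 0, 0, 0.2], [85, 0.5, -1, 0, 0, 0, 0.2], [85, 0.5, -1, 0, 0, 0, 0.2]]])

```text
time_s: 2.1
tool_pos: [0.4767, -0.0936, 0.2426]
tool_rot: [[-1.0, -0.025, -0.001], [-0.025, 1.0, 0.001], [0.001, 0.001, -1.0]]
wrist_force: [0.4, -1.3, 0.2]
finger_gap: 0.998
grip_force: 0.0
```

>>> arm_command(targets=[[[85, 0.5, -1, 0, 0, 0, 0.2], [85, 0.5, -1, 0, 0, 0, 0.2], [85, 0.3, -1, 0, 0, 0, 0.2], [85, 0, -1, 0, 0, 0, 0.2], [85, 0, -1, 0, 0, 0, 0.2], [85, 0, -1, 0, 0, 0, 0.2], [85, 0, -1, 0, 0, 0, 0], [85, 0, -1, 0, 0, 0, 0]]])

```text
time_s: 2.77
tool_pos: [0.5087, -0.2934, 0.2424]
tool_rot: [[-0.992, -0.128, -0.001], [-0.128, 0.992, 0.001], [0.001, 0.001, -1.0]]
wrist_force: [0.4, 0.4, 0.6]
finger_gap: 0.996
grip_force: 0.0
```

```bash
cat > st.py <<'E'
from h import *
s=read_state();p=np.array(s["tool_pos"]);R=np.array(s["tool_rot"])
print(s["time_s"],p.round(4),"yang",np.degrees(np.arctan2(R[1,1],R[0,1])).round(2),"z",R[:,2].round(3),"q",np.round(s["joints"],2),"F",np.round(s["wrist_force"],1),"gap",s["finger_gap"],"grip",s["grip_force"])
E
python3 st.py
```

```text
2.7667 [ 0.5087 -0.2934  0.2424] yang 97.38 z [-0.001  0.001 -1.   ] q [-0.62  0.17  1.18  0.    1.79 -2.32] F [0.4 0.4 0.6] gap 0.996072707582066 grip 0.0
```

>>> arm_command(targets=[[[85, 0.7, -0.8, 0, 0, 0, 0], [85, 0.66, -0.8, -0.5, 0, 0, 0], [85, 0, 0, -1, 0, 0, 0], [85, 0, 0, -1, 0, 0, 0], [85, 0, 0, -0.5, 0, 0, 0], [85, 0, 0, 0, 0, 0, 0]]])

```text
time_s: 3.27
tool_pos: [0.5409, -0.3308, 0.1627]
tool_rot: [[-0.992, -0.128, -0.008], [-0.128, 0.992, 0.006], [0.007, 0.007, -1.0]]
wrist_force: [-0.5, 0.7, -0.8]
finger_gap: 0.999
grip_force: 0.0
```

Run:
```python
import st
from h import *
t=save("top","top1.png");s=save("scene","scene1.png")
R=lambda a:cv2.resize(a,(400,300),interpolation=cv2.INTER_CUBIC)
cv2.imwrite("pics/pre.png",cv2.cvtColor(np.hstack([R(t[125:215,330:450]),R(s[230:365,170:350])]),cv2.COLOR_RGB2BGR))
```

```text
3.2667 [ 0.5409 -0.3308  0.1627] yang 97.37 z [-0.008  0.006 -1.   ] q [-0.64  0.29  1.19  0.    1.67 -2.34] F [-0.5  0.7 -0.8] gap 0.9989467879028261 grip 0.0
```

View pics/pre.png

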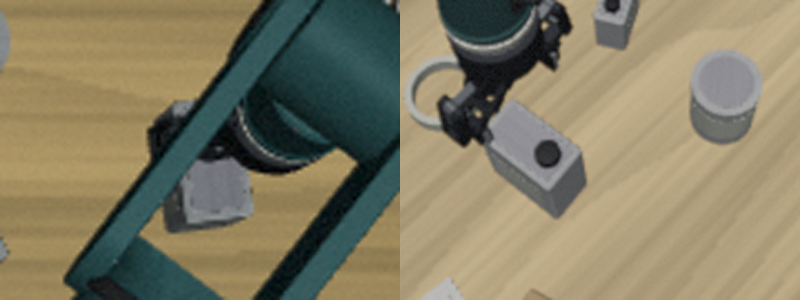

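The gripper hovers squarely over the tin at top (391,173) and scene (230,301), with the fingers either side of its width. The small and round tins are clear. I go down and grip.

>>> arm_command(targets=[[[85, 0, 0, -0.6, 0, 0, 0], [85, 0, 0, -0.7, 0, 0, 0], [85, 0, 0, -0.7, 0, 0, 0], [85, 0, 0, -0.7, 0, 0, 0], [85, 0, 0, -0.7, 0, 0, 0], [85, 0, 0, -0.6, 0, 0, 0], [85, 0, 0, 0, 0, 0, 0], [85, 0, 0, 0, 0, 0, 0]]])

```text
time_s: 4.03
tool_pos: [0.5436, -0.3324, 0.0697]
tool_rot: [[-0.992, -0.129, 0.001], [-0.129, 0.992, -0.001], [-0.001, -0.001, -1.0]]
wrist_force: [0.8, -0.3, -0.3]
finger_gap: 0.997
grip_force: 0.0
```

```bash
python3 st.py
```

```text
4.0333 [ 0.5436 -0.3324  0.0697] yang 97.4 z [ 0.001 -0.001 -1.   ] q [-0.64  0.33  1.33  0.    1.48 -2.34] F [ 0.8 -0.3 -0.3] gap 0.9974180221949064 grip 0.0
```

>>> arm_command(targets=[[[85, 0, 0, -0.3, 0, 0, 0], [70, 0, 0, 0, 0, 0, 0], [62, 0, 0, 0, 0, 0, 0], [56, 0, 0, 0, 0, 0, 0], [50, 0, 0, 0, 0, 0, 0], [45, 0, 0, 0, 0, 0, 0], [40, 0, 0, 0, 0, 0, 0], [40, 0, 0, 0, 0, 0, 0]]])

```text
time_s: 4.7
tool_pos: [0.5437, -0.3325, 0.0623]
tool_rot: [[-0.992, -0.129, 0.002], [-0.129, 0.992, -0.001], [-0.002, -0.001, -1.0]]
wrist_force: [-1.0, 1.8, 6.1]
finger_gap: 0.626
grip_force: 64.5
```

>>> arm_command(targets=[[[30, 0, 0, 0, 0, 0, 0], [30, 0, 0, 0, 0, 0, 0], [30, 0, 0, 0, 0, 0, 0], [30, 0, 0, 0, 0, 0, 0]]])

```text
time_s: 5.03
tool_pos: [0.5437, -0.3325, 0.0623]
tool_rot: [[-0.992, -0.129, 0.002], [-0.129, 0.992, -0.001], [-0.002, -0.001, -1.0]]
wrist_force: [-0.7, 0.3, 5.0]
finger_gap: 0.629
grip_force: 64.5
```

```bash
python3 st.py
```

```text
5.0333 [ 0.5437 -0.3325  0.0623] yang 97.38 z [ 0.002 -0.001 -1.   ] q [-0.64  0.33  1.34  0.    1.47 -2.34] F [-0.7  0.3  5. ] gap 0.6292951131658834 grip 64.501633644104
```

>>> arm_command(targets=[[[30, 0, 0, 0.4, 0, 0, 0], [30, 0, 0, 0.8, 0, 0, 0], [30, 0, 0, 1, 0, 0, 0], [30, 0, 0, 1, 0, 0, 0], [30, 0, 0, 1, 0, 0, 0], [30, 0, 0, 1, 0, 0, 0], [30, 0, 0, 0.6, 0, 0, 0], [30, 0, 0, 0.2, 0, 0, 0]]])

```text
time_s: 5.7
tool_pos: [0.5437, -0.333, 0.2135]
tool_rot: [[-0.992, -0.128, 0.003], [-0.128, 0.992, -0.003], [-0.003, -0.003, -1.0]]
wrist_force: [0.5, 0.1, -4.7]
finger_gap: 0.629
grip_force: 64.4
```

Run:
```python
import st
from h import *
s=save("scene","scene2.png")
cv2.imwrite("pics/lift.png",cv2.cvtColor(cv2.resize(s[180:350,130:350],(660,510)),cv2.COLOR_RGB2BGR))
```

```text
5.7 [ 0.5437 -0.333   0.2135] yang 97.37 z [ 0.003 -0.003 -1.   ] q [-0.64  0.28  1.11 -0.    1.75 -2.34] F [ 0.5  0.1 -4.7] gap 0.6293769965746197 grip 64.43329095840454
```

View pics/lift.png

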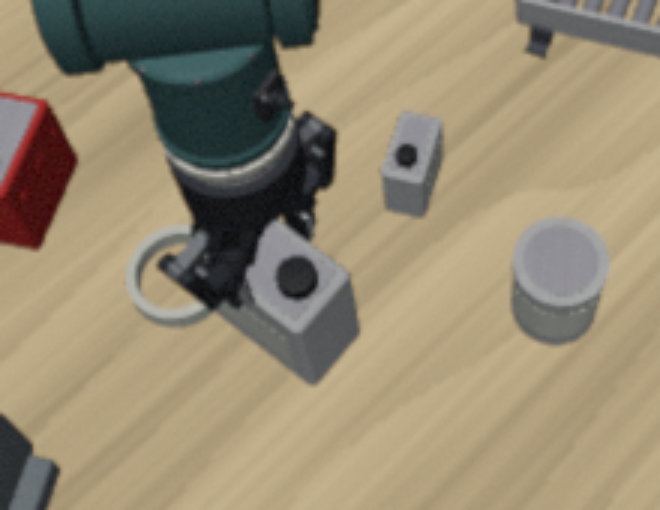

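The tin hangs upright in the grip, scene (230,290), about 4.7 N. The small and round tins stand undisturbed. I carry it over the lane.

>>> arm_command(targets=[[[30, 0.1, 0.4, 0.1, 0, 0, 0.1], [30, 0.1, 0.8, 0.1, 0, 0, 0.15], [30, 0.15, 1, 0, 0, 0, 0.15], [30, 0.15, 1, 0, 0, 0, 0.15], [30, 0.15, 1, 0, 0, 0, 0.15], [30, 0.15, 1, 0, 0, 0, 0.15], [30, 0.15, 1, 0, 0, 0, 0.15], [30, 0.15, 1, 0, 0, 0, 0.15]]])

```text
time_s: 6.42
tool_pos: [0.5693, -0.1498, 0.2125]
tool_rot: [[-0.974, -0.229, -0.005], [-0.229, 0.974, 0.003], [0.005, 0.004, -1.0]]
wrist_force: [0.7, -1.0, -4.8]
finger_gap: 0.626
grip_force: 64.5
```

>>> arm_command(targets=[[[30, 0.15, 1, 0, 0, 0, 0.15], [30, 0.15, 1, 0, 0, 0, 0.15], [30, 0.15, 1, 0, 0, 0, 0.15], [30, 0.15, 1, 0, 0, 0, 0.15], [30, 0.15, 1, 0, 0, 0, 0.15], [30, 0.15, 1, 0, 0, 0, 0.15], [30, 0.15, 1, 0, 0, 0, 0.15], [30, 0.15, 1, 0, 0, 0, 0.15]]])

```text
time_s: 7.08
tool_pos: [0.599, 0.0498, 0.2125]
tool_rot: [[-0.944, -0.329, -0.006], [-0.329, 0.944, 0.001], [0.005, 0.002, -1.0]]
wrist_force: [0.7, -0.3, -4.1]
finger_gap: 0.63
grip_force: 64.5
```

>>> arm_command(targets=[[[30, 0.15, 1, 0, 0, 0, 0.15], [30, 0.15, 1, 0, 0, 0, 0.15], [30, 0.15, 1, 0, 0, 0, 0.15], [30, 0.15, 1, 0, 0, 0, 0.15], [30, 0.15, 0.9, 0, 0, 0, 0.15], [30, 0.15, 0.7, 0, 0, 0, 0], [30, 0, 0.4, 0, 0, 0, 0], [30, 0, 0.2, 0, 0, 0, 0]]])

```text
time_s: 7.75
tool_pos: [0.6215, 0.2046, 0.2128]
tool_rot: [[-0.92, -0.391, -0.005], [-0.391, 0.92, -0.001], [0.005, 0.002, -1.0]]
wrist_force: [-0.4, 0.4, -5.1]
finger_gap: 0.629
grip_force: 64.5
```

>>> arm_command(targets=[[[30, 0, 0, -0.1, 0.1, -0.2, 0], [30, 0, 0, -0.2, 0.1, -0.3, 0], [30, 0, 0, -0.3, 0.1, -0.3, 0], [30, 0, 0, -0.4, 0.1, -0.2, 0], [30, 0, 0, -0.3, 0.07, -0.1, 0], [30, 0, 0, 0, 0, 0, 0], [30, 0, 0, 0, 0, 0, 0]]])

```text
time_s: 8.33
tool_pos: [0.6218, 0.2017, 0.1817]
tool_rot: [[-0.917, -0.388, 0.092], [-0.386, 0.922, 0.04], [-0.1, 0.001, -0.995]]
wrist_force: [-0.0, 0.3, -4.8]
finger_gap: 0.625
grip_force: 64.5
```

Run:
```python
import st
from h import *
s=save("scene","scene3.png");t=save("top","top3.png")
R=lambda a:cv2.resize(a,(400,400),interpolation=cv2.INTER_CUBIC)
cv2.imwrite("pics/over.png",cv2.cvtColor(np.hstack([R(t[80:250,120:290]),R(s[80:250,280:450])]),cv2.COLOR_RGB2BGR))
c=np.array([.546,.168]);d=np.array([np.cos(np.radians(23)),np.sin(np.radians(23))])
r=st.p[:2]-c;print("rack x,y of tcp",r@d,-r[0]*d[1]+r[1]*d[0], "tilt",np.degrees(np.arcsin(st.R[2,0])))
```

```text
8.3333 [0.6218 0.2017 0.1817] yang 112.82 z [ 0.092  0.04  -0.995] q [ 0.22  0.24  1.22  0.02  1.58 -1.75] F [-0.   0.3 -4.8] gap 0.6252265279188901 grip 64.48128461837769
rack x,y of tcp 0.0829616876941504 0.001360769233532868 tilt -5.764727340097045
```

View pics/over.png

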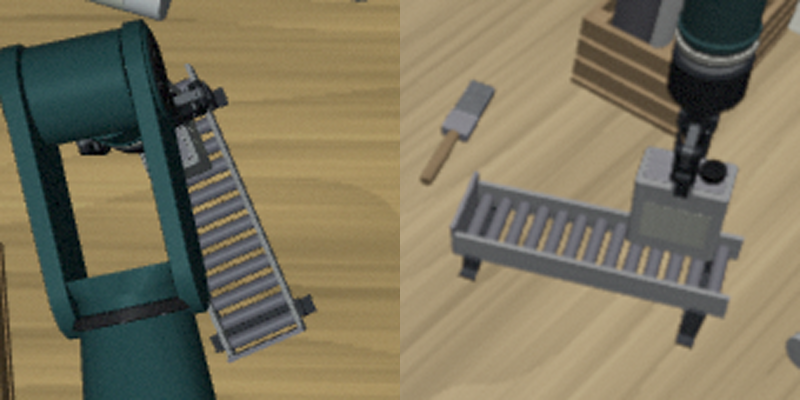

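The tin hangs over the lane's high end, scene crop (685,200) and top crop (190,140), tilted to the slope, with its cap uphill and aligned with the rails. I lower it.

>>> arm_command(targets=[[[30, 0, 0, -0.3, 0, 0, 0], [30, 0, 0, -0.4, 0, 0, 0], [30, 0, 0, -0.4, 0, 0, 0], [30, 0, 0, -0.3, 0, 0, 0], [30, 0, 0, -0.2, 0, 0, 0], [30, 0, 0, -0.1, 0, 0, 0], [30, 0, 0, 0, 0, 0, 0], [30, 0, 0, 0, 0, 0, 0]]])

```text
time_s: 9.1
tool_pos: [0.6232, 0.2027, 0.1408]
tool_rot: [[-0.916, -0.389, 0.096], [-0.387, 0.921, 0.041], [-0.104, 0.001, -0.995]]
wrist_force: [-0.5, 0.1, -4.9]
finger_gap: 0.626
grip_force: 64.5
```

>>> arm_command(targets=[[[30, 0, 0, -0.1, 0, 0, 0], [30, 0, 0, 0, 0, 0, 0], [30, 0, 0, -0.06, 0, 0, 0], [30, 0, 0, 0, 0, 0, 0]]])

```text
time_s: 9.43
tool_pos: [0.623, 0.2027, 0.1367]
tool_rot: [[-0.916, -0.389, 0.096], [-0.387, 0.921, 0.041], [-0.104, 0.001, -0.995]]
wrist_force: [0.0, -0.6, -6.2]
finger_gap: 0.628
grip_force: 64.5
```

Still hanging free; contact is expected near z = 0.131.

>>> arm_command(targets=[[[30, 0, 0, -0.06, 0, 0, 0], [30, 0, 0, 0, 0, 0, 0], [30, 0, 0, -0.06, 0, 0, 0], [30, 0, 0, 0, 0, 0, 0]]])

```text
time_s: 9.77
tool_pos: [0.6229, 0.2027, 0.1334]
tool_rot: [[-0.916, -0.389, 0.095], [-0.387, 0.921, 0.041], [-0.104, 0.001, -0.995]]
wrist_force: [-0.2, -0.3, -5.0]
finger_gap: 0.626
grip_force: 64.5
```

>>> arm_command(targets=[[[30, 0, 0, -0.04, 0, 0, 0], [30, 0, 0, 0, 0, 0, 0], [30, 0, 0, 0, 0, 0, 0]]])

```text
time_s: 10.02
tool_pos: [0.623, 0.2027, 0.1326]
tool_rot: [[-0.916, -0.389, 0.096], [-0.387, 0.921, 0.041], [-0.104, 0.001, -0.995]]
wrist_force: [-0.6, -0.7, -4.1]
finger_gap: 0.628
grip_force: 64.5
```

>>> arm_command(targets=[[[30, 0, 0, -0.04, 0, 0, 0], [30, 0, 0, 0, 0, 0, 0], [30, 0, 0, 0, 0, 0, 0]]])

```text
time_s: 10.27
tool_pos: [0.623, 0.2027, 0.1316]
tool_rot: [[-0.916, -0.389, 0.096], [-0.387, 0.921, 0.041], [-0.104, 0.001, -0.995]]
wrist_force: [0.7, 0.6, -4.7]
finger_gap: 0.632
grip_force: 64.5
```

>>> arm_command(targets=[[[30, 0, 0, -0.04, 0, 0, 0], [30, 0, 0, 0, 0, 0, 0], [30, 0, 0, 0, 0, 0, 0]]])

```text
time_s: 10.52
tool_pos: [0.6234, 0.2028, 0.1314]
tool_rot: [[-0.916, -0.389, 0.097], [-0.387, 0.921, 0.041], [-0.105, 0.0, -0.994]]
wrist_force: [1.0, 0.2, -3.0]
finger_gap: 0.631
grip_force: 64.7
```

Contact begins at the expected height (the force is easing). One more nudge, then release.

>>> arm_command(targets=[[[30, 0, 0, -0.04, 0, 0, 0], [30, 0, 0, 0, 0, 0, 0], [30, 0, 0, 0, 0, 0, 0]]])

```text
time_s: 10.77
tool_pos: [0.6238, 0.203, 0.1314]
tool_rot: [[-0.916, -0.389, 0.098], [-0.387, 0.921, 0.042], [-0.107, 0.0, -0.994]]
wrist_force: [-0.4, -0.8, 2.9]
finger_gap: 0.622
grip_force: 65.3
```

>>> arm_command(targets=[[[85, 0, 0, 0, 0, 0, 0], [85, 0, 0, 0, 0, 0, 0], [85, 0, 0, 0, 0, 0, 0], [85, 0, 0, 0, 0, 0, 0], [85, 0, 0, 0, 0, 0, 0], [85, 0, 0, 0, 0, 0, 0]]])

```text
time_s: 11.27
tool_pos: [0.623, 0.2027, 0.1296]
tool_rot: [[-0.916, -0.389, 0.096], [-0.387, 0.921, 0.041], [-0.104, 0.001, -0.995]]
wrist_force: [0.1, -0.2, 0.3]
finger_gap: 0.996
grip_force: 0.0
```

>>> arm_command(targets=[[[85, 0, 0, 0, 0, 0, 0], [85, 0, 0, 0, 0, 0, 0], [85, 0, 0, 0, 0, 0, 0], [85, 0, 0, 0, 0, 0, 0], [85, 0, 0, 0, 0, 0, 0], [85, 0, 0, 0, 0, 0, 0], [85, 0, 0, 0, 0, 0, 0], [85, 0, 0, 0, 0, 0, 0]]])

```text
time_s: 11.93
tool_pos: [0.6231, 0.2027, 0.1297]
tool_rot: [[-0.916, -0.389, 0.096], [-0.387, 0.921, 0.041], [-0.104, 0.001, -0.995]]
wrist_force: [0.8, -0.6, -0.3]
finger_gap: 0.995
grip_force: 0.0
```

Run:
```python
import st
from h import *
s=save("scene","scene4.png")
cv2.imwrite("pics/rel.png",cv2.cvtColor(cv2.resize(s[80:250,260:450],(570,510)),cv2.COLOR_RGB2BGR))
```

```text
11.9333 [0.6231 0.2027 0.1297] yang 112.88 z [ 0.096  0.041 -0.995] q [ 0.22  0.26  1.3   0.02  1.48 -1.75] F [ 0.8 -0.6 -0.3] gap 0.9952086196532164 grip 0.0
```

View pics/rel.png

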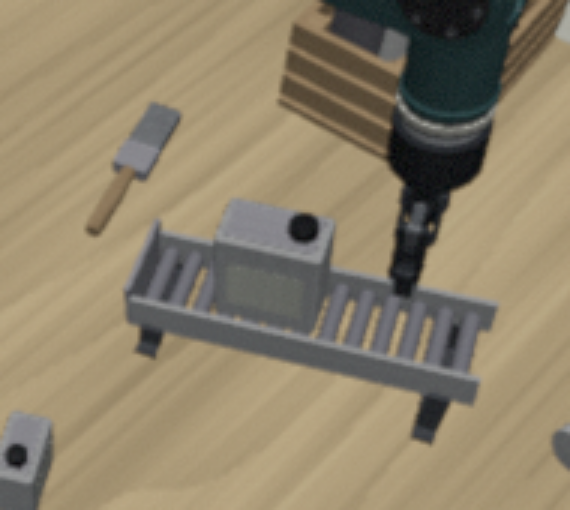

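The tin is rolling down the lane, at (270,265) in the crop, upright and clear of the gripper. I raise the arm and wait.

>>> arm_command(targets=[[[85, 0, 0, 0.4, 0, 0, 0], [85, 0, 0, 0.8, 0, 0, 0], [85, 0, 0, 1, 0, 0, 0], [85, 0, 0, 1, 0, 0, 0], [85, 0, 0, 0.6, 0, 0, 0], [85, 0, 0, 0.2, 0, 0, 0], [85, 0, 0, 0, 0, 0, 0], [85, 0, 0, 0, 0, 0, 0]]])

```text
time_s: 12.65
tool_pos: [0.6228, 0.2026, 0.2293]
tool_rot: [[-0.916, -0.389, 0.095], [-0.387, 0.921, 0.041], [-0.104, 0.001, -0.995]]
wrist_force: [0.3, 0.5, -0.6]
finger_gap: 0.998
grip_force: 0.0
```

>>> arm_command(targets=[[[85, 0, 0, 0, 0, 0, 0], [85, 0, 0, 0, 0, 0, 0], [85, 0, 0, 0, 0, 0, 0], [85, 0, 0, 0, 0, 0, 0], [85, 0, 0, 0, 0, 0, 0], [85, 0, 0, 0, 0, 0, 0], [85, 0, 0, 0, 0, 0, 0], [85, 0, 0, 0, 0, 0, 0]]])

```text
time_s: 13.32
tool_pos: [0.6231, 0.2027, 0.2298]
tool_rot: [[-0.916, -0.389, 0.096], [-0.387, 0.921, 0.041], [-0.104, 0.001, -0.995]]
wrist_force: [-0.3, 0.7, 0.6]
finger_gap: 0.998
grip_force: 0.0
```

>>> arm_command(targets=[[[85, 0, 0, 0, 0, 0, 0], [85, 0, 0, 0, 0, 0, 0], [85, 0, 0, 0, 0, 0, 0], [85, 0, 0, 0, 0, 0, 0], [85, 0, 0, 0, 0, 0, 0], [85, 0, 0, 0, 0, 0, 0], [85, 0, 0, 0, 0, 0, 0], [85, 0, 0, 0, 0, 0, 0]]])

```text
time_s: 13.98
tool_pos: [0.6231, 0.2027, 0.2298]
tool_rot: [[-0.916, -0.389, 0.096], [-0.387, 0.921, 0.041], [-0.104, 0.001, -0.995]]
wrist_force: [0.9, 0.3, 0.6]
finger_gap: 0.991
grip_force: 0.0
```

Run:
```python
import st
from h import *
s=save("scene","scene5.png")
cv2.imwrite("pics/end.png",cv2.cvtColor(cv2.resize(s[130:310,250:450],(600,540)),cv2.COLOR_RGB2BGR))
```

```text
13.9833 [0.6231 0.2027 0.2298] yang 112.87 z [ 0.096  0.041 -0.995] q [ 0.22  0.24  1.13  0.02  1.67 -1.75] F [0.9 0.3 0.6] gap 0.9910825350133196 grip 0.0
```

View pics/end.png

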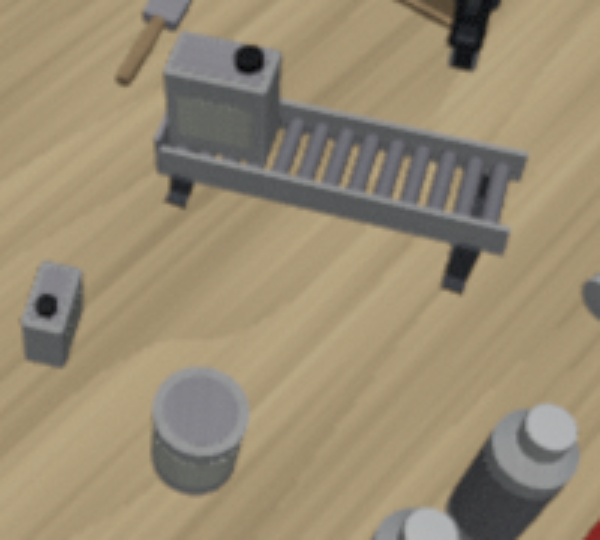

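The tin stands upright at the low end against the stop, crop (220,110), and the small and round tins are in place. I wait a little, check that it is at rest and at the right position, then hand in.

>>> arm_command(targets=[[[85, 0, 0, 0, 0, 0, 0], [85, 0, 0, 0, 0, 0, 0], [85, 0, 0, 0, 0, 0, 0], [85, 0, 0, 0, 0, 0, 0], [85, 0, 0, 0, 0, 0, 0], [85, 0, 0, 0, 0, 0, 0], [85, 0, 0, 0, 0, 0, 0], [85, 0, 0, 0, 0, 0, 0]]])

```text
time_s: 14.7
tool_pos: [0.623, 0.2027, 0.2297]
tool_rot: [[-0.916, -0.389, 0.096], [-0.387, 0.921, 0.041], [-0.104, 0.001, -0.995]]
wrist_force: [-0.4, 0.6, 0.1]
finger_gap: 0.998
grip_force: 0.0
```

Run:
```python
from h import *
a=cv2.imread("pics/scene5.png");b=cv2.cvtColor(save("scene","scene6.png"),cv2.COLOR_RGB2BGR)
print("maxdiff rack",cv2.absdiff(a,b)[135:215,295:430].max())
c=np.array([.546,.168]);d=np.array([np.cos(np.radians(23)),np.sin(np.radians(23))])
# cap top centre expected: x=-112+26 along the slope, height ~.048+.124
p=ray("scene",250+250/3,130+57/3,.172)[:2]-c
print("cap rack xy",p@d,-p[0]*d[1]+p[1]*d[0])
s0=cv2.imread("pics/scene0.png");print("small/round diff",cv2.absdiff(s0,b)[215:300,255:335].max())
```

```text
maxdiff rack 22
cap rack xy -0.09686184210577115 -0.0026941781749516905
small/round diff 14
```

The cap is at rack x = -97 mm, against about -99 mm expected for a tin at the stop, so it is at rest there.

```bash
python3 -c "
from station import *
print(sign_off())"
```

```text
the job is handed in; nothing more can be done
None
```

The largest oblong tin was let go at the high end of the lane, rolled down by itself and now stands upright against the stop; the small and round tins were not moved, and the job was handed in at about 15 s.

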